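# Square up the leaning blanks and bolt them in

### The job

Four flat wooden blanks lean against the backstop of the plywood rack under the bench lamp. Gently push them upright, tight together against the backstop, with their ends flush against the side fence; then slide the steel barrel bolt fully across in front of them and turn its handle down into the keeper notch. Leave the other things on the bench alone.

Things in the scene. Friction and masses are not known exactly. Their poses are not given: they have to be found in the camera images.
- rack: fixed plywood rack; origin at bench level. Its frame, in mm (also meant below): x towards the backstop (roughly to the robot's left), y towards fence and bolt (roughly to the robot), z up. Base x -100 to 155, y -95 to 73, top at z 12. Backstop: wall 105 high, y -50 to 48, 20 thick, across the +x end; it is adjustable: its face stands anywhere from x 84 to 96 and is not measured, feel for it.
- fence (a point): point at rack x 50, y 55, z 47 on the inner face of the fence, a plywood wall along the row's +y side: x -34 to 148, 70 high above the base. A blank flush with it has its origin at rack y 0; the blanks start 10 to 30 short of it.
- lamp (a point): middle of the underside of a rigid round lamp head above the row, at rack x 5, y 30, z 187: 60 across, 23 high. Its arm, 16 thick, runs at z 200 along y 30 to a post, 16 thick, at x 140, y 30 behind the backstop.
- keeper (a point): floor of the keeper notch, at rack x -44, y 107, z 52: steel, 12 thick in x, between two cheeks 20 apart in y with tops at z 64. The plywood under bolt and keeper: x -75 to 30, y 73 to 195, top z 12.
- bolt_tip (a point): tip of the barrel bolt: steel rod 14 thick, 132 long, along y at rack x -10, z 60, through a hole in the fence. Withdrawn, the tip is at y 58; it slides 50 to -y in front of the upright blanks (leaning ones block it). Two steel staples hold it, at y 83 and 182, 10 wide in y, 30 in x, up to z 71.
- handle_end (a point): centre of the 20 ball on the end of the bolt's handle, a steel bar 12 thick that stands out from the rod's axis (rack x -10, z 60) by 60; at rack y 157 with the bolt withdrawn, 107 with it fully across
- bolt (a joint): slide of the barrel bolt, m: 0 withdrawn, 0.050 fully across (stop) towards rack -y; starts at 0 to 0.010; friction about 3 N, stays where left
- handle (a joint): turn of the bolt's handle about the rod, rad: 0 straight up, 1.57 (stop) lying level towards rack -x, down in the keeper notch; starts at 0 to 0.35; friction about 0.05 N m, stays where left. It must stay up while the bolt slides.
- blank1: flat wooden turning blank, 20 thick x 110 wide x 110 high, 120 to 240 g. Origin: centre of its 20 x 110 underside; x through the thickness (to the backstop), y along the width, z up its height. At first it leans 15 degrees, top to the backstop, on its backstop-side bottom edge. Nearest the backstop.
- blank2: flat wooden turning blank, 20 thick x 110 wide x 110 high, 120 to 240 g. Origin: centre of its 20 x 110 underside; x through the thickness (to the backstop), y along the width, z up its height. At first it leans 15 degrees, top to the backstop, on its backstop-side bottom edge. Second from the backstop.
- blank3: flat wooden turning blank, 20 thick x 110 wide x 110 high, 120 to 240 g. Origin: centre of its 20 x 110 underside; x through the thickness (to the backstop), y along the width, z up its height. At first it leans 15 degrees, top to the backstop, on its backstop-side bottom edge. Third from the backstop.
- blank4: flat wooden turning blank, 20 thick x 110 wide x 110 high, 120 to 240 g. Origin: centre of its 20 x 110 underside; x through the thickness (to the backstop), y along the width, z up its height. At first it leans 15 degrees, top to the backstop, on its backstop-side bottom edge. Nearest the robot.
- wax_tin: wax tin, 70 across, 34 high; bystander, origin under its centre
- calipers: calipers lying flat, 140 long; bystander
- gouge: turning gouge lying flat, 350 long; bystander
- glue: white glue bottle, 60 across, 160 high; bystander
- finial: turned finial, 52 across, 130 high; bystander
- mallet: wooden carver's mallet standing on its head, 88 across, 240 high; bystander
- bowl_blank: round bowl blank, 150 across, 50 high; bystander
Things that resemble listed ones, but are neither listed nor needed, are in the scene too. Leave any pink look-alike of the blank1 alone.

How it is judged:
By the outcome, as a careful person would: the job done as asked, in the order asked, and still so for the second after the job is handed in, with the robot touching nothing.
It also fails if it takes over 64 s, if anything falls off the work surface, if the arm or the gripper's body presses on something with over 40 N, if the wrist force passes 120 N, or if a joint passes its speed limit or range.

### The arm

A 6-joint arm with a two-finger parallel gripper is mounted at the origin on the work surface. World frame = base frame: x ahead of the robot, y to its left, z up, the work surface at z = 0. Lengths are in m, angles in rad, forces in N, time in s.
With the tool pointing down it reaches from about 0.35 to 0.875 m from the base axis. Payload 4.2 kg.
Tool frame: the origin (TCP) lies at the very end of the fingers, on their centre line; the grasp point (between the pads) lies 19 mm behind it; z points along the fingers, y is the line along which they close (so a half turn about z gives the same grasp; the last joint's range is limited). The gripper opens to 87 mm and grips with 3 to 60 N. Pads are 19 mm wide; open, the fingers measure 117 mm over their backs; the gripper's body (75 mm by 190 mm) begins 51 mm behind the grasp point.
Start: joints at [-1.025, 0.385, 0.008, 0, -1.194, -0.259], TCP at [0.177, -0.599, 0.223] pointing down, gripper open.
Joint ranges: [-3.14, 3.14], [-1.21, 2.06], [-1.07, 1.41], [-3.16, 2.05], [-2.99, -0.16], [-3.1, 3.1]. Speed limits (rad/s): [2.79, 2.79, 3.14, 3.14, 3.14, 3.14].

### API

Orientations are given as a rotation vector (axis times angle).
In Python, from bench import read_state, camera, finish_job gives the robot as it stands.
- The arm moves only by the tool play_rows, never from a script. Its argument "deltas" is a list that holds one entry, the list of rows, each a list of 7 numbers: the turn, a rotation vector about the tool's x, y, z in degrees, then the shift along the tool's x, y, z in mm, then the opening, from 0 (shut) to 1 (fully open). A call has 1 to 8 rows; each row shifts and turns the commanded pose from where the row before left it, along the tool's axes as they then stand; what a row does not reach is not made up. A row lasts 1/8 s, in which the tool goes at most 62.5 mm and 10.7 degrees, less where a joint would pass 70% of its speed; a pose out of reach is approached as far as the arm can. A call is refused whole if a number of a shift passes 62.5 or a number of a turn 10.7, either way. A call with a gripper value outside its range is refused whole. The fingers move at their own pace and stop on an object; "newtons" is the grip in N (left out, the last holds). Time passes only in rows, so rows that do not move let the fingers close. It gives the time, the measured TCP pose, the force, the opening and the grip force at its end, in the units of the state.
- read_state(): the state, without advancing time (a new reading comes with each control period).
- camera(name): name is "side" or "top" or "wrist"; returns a dict with "color" (480x640x3 uint8, blue, green, red), "K" (3x3 intrinsics, pixels), "k1" (the pictures are not rectified: a ray, as slopes to the right and down, at radius r is drawn at 1 + k1 r^2 times it, then the intrinsics apply), "position" and "attitude" of the camera in the world. Camera axes: x right, y up, looking along -z (the intrinsics and any distortion apply to the point x, -y, -z); pixel columns grow to the right and rows downward; lengths in m; the calibration is good to about 2 mm. A picture is of the moment at which its call begins. There is no depth.
- finish_job(): hands the job in; it is judged then, once.
The state is a dict: "clock": time; "joints": joint angles; "joint_velocities": joint speeds; "effort": joint torques, N m; "position": TCP position; "eef_rot": TCP orientation; "wrist_force": force on the tool from outside, world axes, zero at the start; "wrist_torque": the same for the moment, N m; "gripper_width": opening from 0.0 (shut) to 1.0 (fully open); "grip_force": force on a finger pad.
Only numpy, scipy, OpenCV 4.12 (cv2) and the standard library are available. Lean on these libraries where they do the work, as an engineer would, in place of code of your own. Each camera call takes 0.05 s, during which the arm holds its last target. There are 200 camera calls.

## Working session

There is one attempt and no reset: what is moved stays moved. The work goes in short steps, Python scripts to look and compute and a tool call to move; the robot and the scene stay as the last step left them, time stands still between calls to the robot, and variables do not carry over. Pictures are saved under pics/ and viewed, at most 10 in all, crops included, and the job is handed in when it is done.

Besides the shell and the picture viewer there is one more tool, called after ">>>" as name([rows], argument=value, ...), one row to a line, values as JSON. play_rows: Moves the arm, as the interface text tells. Its arguments: {"type":"object","properties":{"deltas":{"type":"array","items":{"type":"array","items":{"type":"array","items":{"type":"number"}}}},"newtons":{"type":"number"}},"required":["deltas"]}

```bash
ls; mkdir -p pics
python3 - <<'E'
from bench import *
import cv2,pickle,numpy as np
for n in ("top","side"):
    c=camera(n); cv2.imwrite(f"pics/{n}0.png",c["color"]); pickle.dump(c,open(f"{n}0.pkl","wb"))
    print(n,np.round(c["K"],1).tolist(),c["k1"],np.round(c["position"],3),np.round(c["attitude"],3))
s=read_state(); print(s)
E
```

```text
pics
top [[445.5, 0.0, 320.8], [0.0, 445.5, 241.3], [0.0, 0.0, 1.0]] 0.03433952675633133 [0.394 0.011 1.508] [ 0.094 -0.112 -1.542]
side [[579.3, 0.0, 325.0], [0.0, 579.3, 242.7], [0.0, 0.0, 1.0]] 0.05308690389799264 [ 1.354 -0.915  1.07 ] [0.869 0.323 0.671]
{'clock': 0.1, 'joints': array([-1.02541891e+00,  3.85488595e-01,  6.75910709e-03, -4.15912683e-04,
       -1.19399027e+00, -2.58578449e-01]), 'joint_velocities': array([-0.00211576, -0.00147595,  0.00291447,  0.00083084,  0.00141421,
       -0.00019969]), 'effort': array([-3.01109721e-04, -3.91690421e+01,  1.87934572e+01,  4.23186511e+00,
        1.34684096e-02, -7.26333042e-05]), 'position': array([ 0.17664933, -0.59895917,  0.2215651 ]), 'eef_rot': array([ 4.48664990e-01, -3.10898735e+00, -3.01768638e-03]), 'wrist_force': array([-0.26892737,  0.57688548, -0.77865115]), 'wrist_torque': array([-0.03498219, -0.06493402,  0.00888604]), 'grip_force': 0.0, 'gripper_width': 0.9983712554028548}
```

View pics/top0.png

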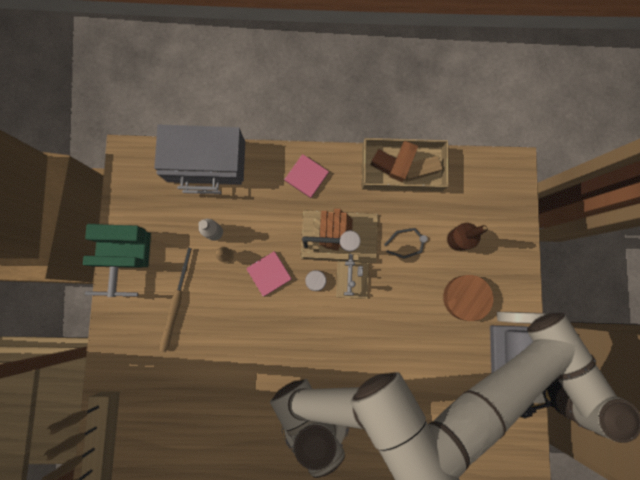

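View pics/side0.png

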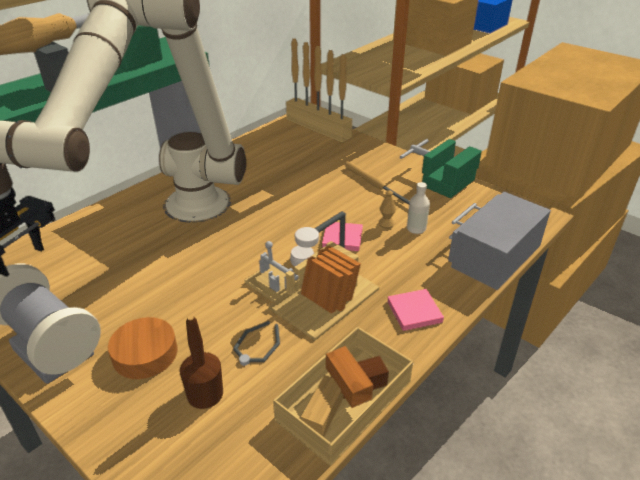

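The top view shows the rack base at about (302–377, 212–258), the four brown blanks at (335, 228), the white lamp head at (350, 241) and the bolt with staples at (350–360, 262–292). The pink squares at (307, 176) and (269, 273) are look-alikes lying flat, so I leave them alone. Next I'll take enlarged crops of the rack.

Run:
```python
import cv2
a=cv2.imread("pics/top0.png")[200:310,285:395]; b=cv2.imread("pics/side0.png")[200:340,220:390]
cv2.imwrite("pics/ctop.png",cv2.resize(a,None,fx=5.4,fy=5.4,interpolation=cv2.INTER_CUBIC))
cv2.imwrite("pics/cside.png",cv2.resize(b,None,fx=4.2,fy=4.2,interpolation=cv2.INTER_CUBIC))
```

```text
(no output)
```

View pics/ctop.png

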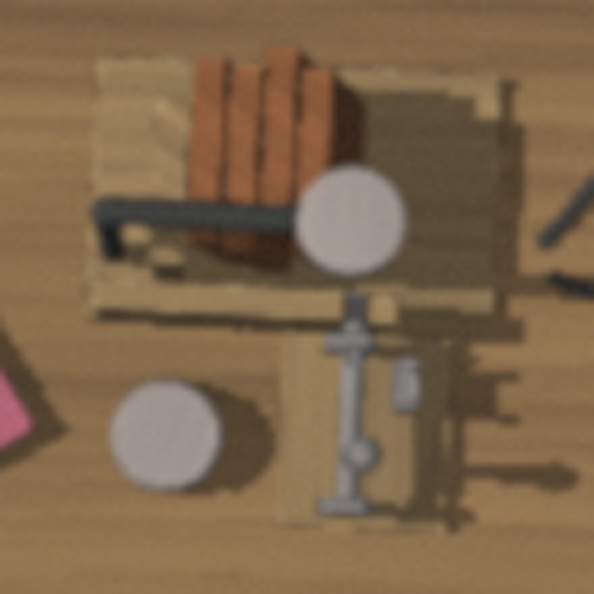

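View pics/cside.png

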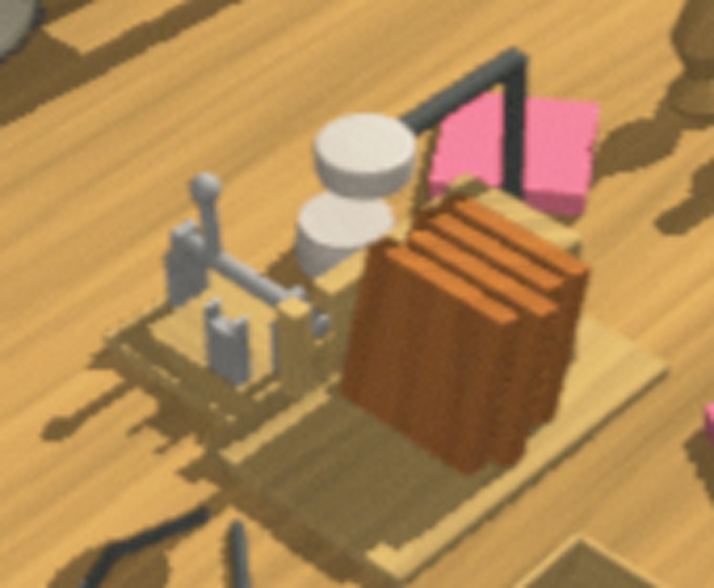

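The crops show everything needed:
- **Top crop:** lamp (350,220), staples (348,343) and (343,507), keeper (406,385), ball (360,455), base corners (98,60), (505,80), (497,310).
- **Side crop:** ball (205,185), base corners (668,370), (392,575), (225,462).

The blanks meant are the four brown leaning ones. I'll fit the rack pose from these points.

```bash
cat > h.py <<'E'
import numpy as np,cv2,pickle
from scipy.optimize import least_squares
from scipy.spatial.transform import Rotation as R
def proj(c,p):
    q=R.from_rotvec(c["attitude"]).inv().apply(np.atleast_2d(p)-c["position"])
    s=np.c_[q[:,0]/-q[:,2],-q[:,1]/-q[:,2]]; s=s*(1+c["k1"]*(s**2).sum(1))[:,None]
    K=np.array(c["K"]); return s@K[:2,:2].T+K[:2,2]
def ray(c,u):
    K=np.array(c["K"]); d=(np.array(u,float)-K[:2,2])/K[0,0]; s=d.copy()
    for _ in range(20): s=d/(1+c["k1"]*(s@s))
    v=R.from_rotvec(c["attitude"]).apply([s[0],-s[1],-1]); return np.array(c["position"]),v
def onz(c,u,z):
    o,v=ray(c,u); return o+v*(z-o[2])/v[2]
def r2w(P,p): # rack mm -> world m
    p=np.atleast_2d(p)/1000.; cs,sn=np.cos(P[2]),np.sin(P[2])
    return np.c_[P[0]+cs*p[:,0]-sn*p[:,1],P[1]+sn*p[:,0]+cs*p[:,1],p[:,2]]
def w2r(P,w):
    w=np.atleast_2d(w); d=w[:,:2]-P[:2]; cs,sn=np.cos(P[2]),np.sin(P[2])
    return np.c_[cs*d[:,0]+sn*d[:,1],-sn*d[:,0]+cs*d[:,1],w[:,2]]*1000
E
python3 - <<'E'
from h import *
t=pickle.load(open("top0.pkl","rb"));s=pickle.load(open("side0.pkl","rb"))
T=[((5,30,210),(350,220)),((-10,83,71),(348,343)),((-10,182,71),(343,507)),((-44,107,64),(406,385)),((155,-95,12),(98,60)),((-100,-95,12),(505,80)),((-100,73,12),(497,310))]
S=[((155,-95,12),(668,370)),((-100,-95,12),(392,575)),((-100,73,12),(225,462)),((-44,117,64),(213,308)),((-44,97,64),(243,325)),((5,30,210),(365,145))]
tu=np.array([[a/5.4+285,b/5.4+200] for _,(a,b) in T]);su=np.array([[a/4.2+220,b/4.2+200] for _,(a,b) in S])
tp=[p for p,_ in T];sp=[p for p,_ in S]
f=lambda P:np.r_[(proj(t,r2w(P,tp))-tu).ravel(),(proj(s,r2w(P,sp))-su).ravel()]
r=least_squares(f,[.55,0,1.57],loss="soft_l1");P=r.x
print(P,np.degrees(P[2]));print(np.round(f(P).reshape(-1,2),1))
np.save("P.npy",P)
# ball: triangulate
o1,v1=ray(t,np.array([360,455])/5.4+[285,200]);o2,v2=ray(s,np.array([205,185])/4.2+[220,200])
k=np.linalg.lstsq(np.c_[v1,-v2],o2-o1,rcond=None)[0];a=o1+k[0]*v1;b=o2+k[1]*v2
print("ball",w2r(P,(a+b)/2),np.linalg.norm(a-b))
# blank tops: -y ends, z~ 12+20*sin? top centre
for u in [(212,60),(247,68),(284,50),(318,70)]: print(w2r(P,onz(t,np.array(u)/5.4+[285,200],.12)))
for u in [(582,270),(553,312),(516,318),(388,245)]: print("s",w2r(P,onz(s,np.array(u)/4.2+[220,200],.12)))
# bench things nearby
print("tool P", r2w(P,[(-60,0,60),(5,30,187),(-10,157,120),(-44,107,52)]).round(3))
E
```

```text
[ 0.60189174 -0.09377083  1.54038101] 88.25733054673996
[[ 0.1 -0.8]
 [ 1.  -1.3]
 [ 0.5 -0.9]
 [ 0.2 -1. ]
 [ 0.2 -2.1]
 [-0.7 -1.5]
 [-1.2  4.9]
 [ 0.2 -1.4]
 [ 0.5  1.1]
 [-6.3 -5. ]
 [-0.1 -1.3]
 [-2.1 -2. ]
 [-0.7 -1.1]]
ball [[-12.64481839 155.05567651 119.60217152]] 0.0020781557374114773
[[ 84.35323278 -70.08995181 120.        ]]
[[ 63.56861751 -66.52771474 120.        ]]
[[ 42.42256382 -78.55392421 120.        ]]
[[ 21.86228201 -67.78517301 120.        ]]
s [[ 87.68337013 -73.44824946 120.        ]]
s [[ 46.43641321 -85.97989756 120.        ]]
s [[ 27.35703395 -73.59316274 120.        ]]
s [[ 24.20513016  28.51182459 120.        ]]
tool P [[ 0.6   -0.154  0.06 ]
 [ 0.572 -0.088  0.187]
 [ 0.445 -0.099  0.12 ]
 [ 0.494 -0.134  0.052]]
```

Run:
```python
from h import *
t=pickle.load(open("top0.pkl","rb"));s=pickle.load(open("side0.pkl","rb"))
T=[((5,30,210),(350,220)),((-10,83,71),(348,343)),((-10,182,71),(343,507)),((-44,107,64),(406,385)),((155,-95,12),(98,60)),((-100,-95,12),(505,80))]
S=[((155,-95,12),(668,370)),((-100,-95,12),(392,575)),((-44,117,64),(213,308)),((-44,97,64),(243,325)),((5,30,210),(365,145))]
tu=np.array([[a/5.4+285,b/5.4+200] for _,(a,b) in T]);su=np.array([[a/4.2+220,b/4.2+200] for _,(a,b) in S])
tp=[p for p,_ in T];sp=[p for p,_ in S]
f=lambda P:np.r_[(proj(t,r2w(P,tp))-tu).ravel(),(proj(s,r2w(P,sp))-su).ravel()]
r=least_squares(f,[.6,-.1,1.57],loss="soft_l1");P=r.x
print(P,np.degrees(P[2]));print(np.round(f(P).reshape(-1,2),1).tolist())
np.save("P.npy",P)
for u in [(212,60),(247,68),(284,50),(318,70)]: print(w2r(P,onz(t,np.array(u)/5.4+[285,200],.12)))
for u in [(582,270),(553,312),(516,318),(388,245)]: print("s",w2r(P,onz(s,np.array(u)/4.2+[220,200],.12)))
o1,v1=ray(t,np.array([360,455])/5.4+[285,200]);o2,v2=ray(s,np.array([205,185])/4.2+[220,200])
k=np.linalg.lstsq(np.c_[v1,-v2],o2-o1,rcond=None)[0];a=o1+k[0]*v1;b=o2+k[1]*v2
print("ball",w2r(P,(a+b)/2),np.linalg.norm(a-b))
for n,u in [("base+y-x",(497,310)),("dup lamp/tin top",(165,435))]:print(n,w2r(P,onz(t,np.array(u)/5.4+[285,200],.012 if n[0]=='b' else .034)))
```

```text
[ 0.60048299 -0.0933336   1.53403717] 87.89385533656433
[[-0.1, -0.3], [0.7, -0.9], [-0.0, -0.5], [-0.2, -0.4], [0.3, -1.9], [-0.7, -0.9], [-0.0, -1.4], [-0.2, 0.7], [-0.2, -1.8], [-2.2, -2.4], [-0.9, -1.4]]
[[ 84.4110057  -70.97728872 120.        ]]
[[ 63.60421055 -67.54697671 120.        ]]
[[ 42.53487419 -79.70709045 120.        ]]
[[ 21.90669133 -69.06898618 120.        ]]
s [[ 87.7623804  -74.31439309 120.        ]]
s [[ 46.59575167 -87.10745132 120.        ]]
s [[ 27.4381774  -74.84200145 120.        ]]
s [[ 23.63860377  27.24093628 120.        ]]
ball [[-14.01337175 153.54847329 119.60217152]] 0.0020781557374114773
base+y-x [[-104.11961892   54.28623387   12.        ]]
dup lamp/tin top [[ 97.96754454 146.15449873  34.        ]]
```

```bash
cat > go.py <<'E'
# usage: go.py rx ry rz(mm, rack) att(A/B/C) : turn then shift (tool axes after turn), rows needed
import sys
from h import *
from bench import read_state
P=np.load("P.npy");s=read_state()
ex=np.array([np.cos(P[2]),np.sin(P[2]),0]);ey=np.array([-ex[1],ex[0],0]);ez=np.array([0,0,1.])
def att(n):
    t=np.radians(float(n[1:] or 0)) 
    z,y={"A":(np.sin(t)*ex-np.cos(t)*ez,ey),"B":(np.sin(t)*ey-np.cos(t)*ez,ex)}[n[0]]
    return z,y
R0=R.from_rotvec(s["eef_rot"])
print("t",round(s["clock"],2),"rack",w2r(P,s["position"]).round(1)[0],"J",np.round(s["joints"],2),"F rack",np.round([s["wrist_force"]@ex,s["wrist_force"]@ey,s["wrist_force"][2]],1),"w",round(s["gripper_width"],2))
if len(sys.argv)>4:
    z,y=att(sys.argv[4]);best=None
    for sg in (1,-1):
        Rt=R.from_matrix(np.c_[np.cross(sg*y,z),sg*y,z]);d=(R0.inv()*Rt).as_rotvec(degrees=True)
        print("turn",d.round(1),"rows",np.ceil(np.linalg.norm(d)/10.5))
        if best is None or np.linalg.norm(d)<np.linalg.norm(best[0]): best=(d,Rt)
    D=r2w(P,[[float(a) for a in sys.argv[1:4]]])[0]-s["position"]
    print("shift now-axes",(R0.inv().apply(D)*1000).round(1),"after turn",(best[1].inv().apply(D)*1000).round(1))
E
python3 go.py -190 -20 300 A45; python3 go.py -190 -20 300 B0
```

```text
t 0.1 rack [-520.9  405.   221.6] J [-1.03  0.39  0.01 -0.   -1.19 -0.26] F rack [ 0.6  0.3 -0.8] w 1.0
turn [-27.9 -38.8 -67.6] rows 8.0
turn [-42.2  30.3 102.2] rows 11.0
shift now-axes [-508.1  178.8  -78.1] after turn [-289.4 -425.   178.5]
t 0.1 rack [-520.9  405.   221.6] J [-1.03  0.39  0.01 -0.   -1.19 -0.26] F rack [ 0.6  0.3 -0.8] w 1.0
turn [ 0.1 -0.  18.5] rows 2.0
turn [   0.     0.2 -161.5] rows 16.0
shift now-axes [-508.1  178.8  -78.1] after turn [-425.   330.9  -78.4]
```

>>> play_rows([
  [[0,0,0,0,0,-60,0.7],[0,0,0,-50,18,-18,0.7],[0,0,0,-58,20,0,0.7],[0,0,0,-58,20,0,0.7],[0,0,0,-58,20,0,0.7],[0,0,0,-58,20,0,0.7],[0,0,0,-58,20,0,0.7],[0,0,0,-58,20,0,0.7]],
])

```text
clock: 1.1
position: [0.5208, -0.3529, 0.3002]
eef_rot: [0.449, -3.109, -0.001]
wrist_force: [0.6, -0.2, 0.4]
gripper_width: 0.705
grip_force: 0.0
```

```bash
python3 go.py -190 -20 250 A45
```

```text
t 1.1 rack [-262.4   70.1  300.2] J [-0.34  0.35  0.15 -0.   -1.37 -0.94] F rack [-0.2 -0.6  0.4] w 0.7
turn [-27.9 -38.9 -67.6] rows 8.0
turn [-42.3  30.4 102.2] rows 11.0
shift now-axes [-108.4   39.9   50.2] after turn [-15.7 -90.1  86.7]
```

>>> play_rows([
  [[-3.5,-4.9,-8.4,0,0,0,0.7],[-3.5,-4.9,-8.4,0,0,0,0.7],[-3.5,-4.9,-8.4,0,0,0,0.7],[-3.5,-4.9,-8.4,0,0,0,0.7],[-3.5,-4.9,-8.4,0,0,0,0.7],[-3.5,-4.9,-8.4,0,0,0,0.7],[-3.5,-4.9,-8.4,0,0,0,0.7],[-3.5,-4.9,-8.4,0,0,0,0.7]],
])

```text
clock: 2.1
position: [0.5191, -0.3549, 0.3001]
eef_rot: [-1.716, 1.782, 0.717]
wrist_force: [0.1, 0.2, 0.4]
gripper_width: 0.699
grip_force: 0.0
```

```bash
python3 go.py -70 -20 50 A45
```

```text
t 2.1 rack [-264.4   71.7  300.1] J [-0.68  0.64  0.64 -0.68 -2.01  0.48] F rack [ 0.2 -0.1  0.4] w 0.7
turn [-0.2  0.5 -0. ] rows 1.0
turn [  0.7   0.3 180. ] rows 18.0
shift now-axes [ 42.  -90.8 314.2] after turn [ 39.4 -91.7 314.3]
```

>>> play_rows([
  [[0,0,0,0,-46,0,0.7],[0,0,0,0,-46,0,0.7],[0,0,0,10,0,55,0.7],[0,0,0,10,0,55,0.7],[0,0,0,10,0,55,0.7],[0,0,0,10,0,55,0.7],[0,0,0,0,0,50,0.7],[0,0,0,0,0,30,0.7]],
])

```text
clock: 3.1
position: [0.6182, -0.1713, 0.0583]
eef_rot: [-1.713, 1.789, 0.721]
wrist_force: [0.7, 0.0, -0.1]
gripper_width: 0.699
grip_force: 0.0
```

```bash
python3 go.py -40 -20 36 A45
python3 - <<'E'
from bench import *
import cv2
cv2.imwrite("pics/side1.png",camera("side")["color"][120:360,180:500].repeat(2,0).repeat(2,1))
E
```

```text
t 3.1 rack [-77.2 -20.5  58.3] J [-0.4   0.77  0.28 -0.73 -1.46  0.59] F rack [ 0.1 -0.7 -0.1] w 0.7
turn [-0.   0.4 -0.4] rows 1.0
turn [6.000e-01 1.000e-01 1.796e+02] rows 18.0
shift now-axes [-10.3   0.6  42.1] after turn [-10.6   0.5  42.1]
```

View pics/side1.png

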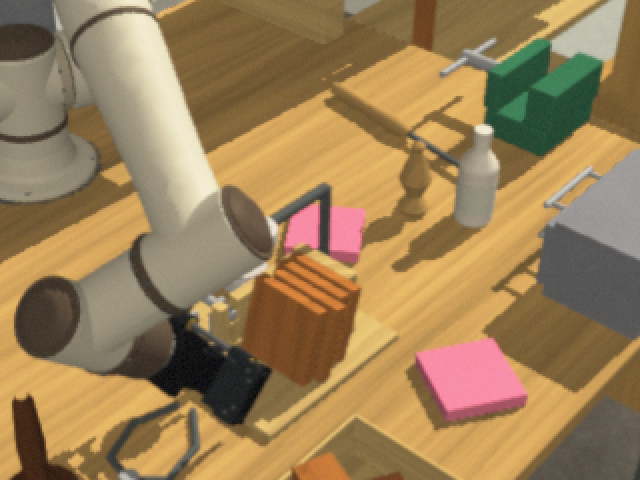

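The side view shows the gripper in front of the blanks at (230, 380), with the forearm's elbow cap at (245, 225) close to the lamp in this projection. I'll check the clearance from above.

Run:
```python
from bench import *
import cv2
cv2.imwrite("pics/top1.png",camera("top")["color"][180:380,240:480].repeat(3,0).repeat(3,1))
```

```text
(no output)
```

View pics/top1.png

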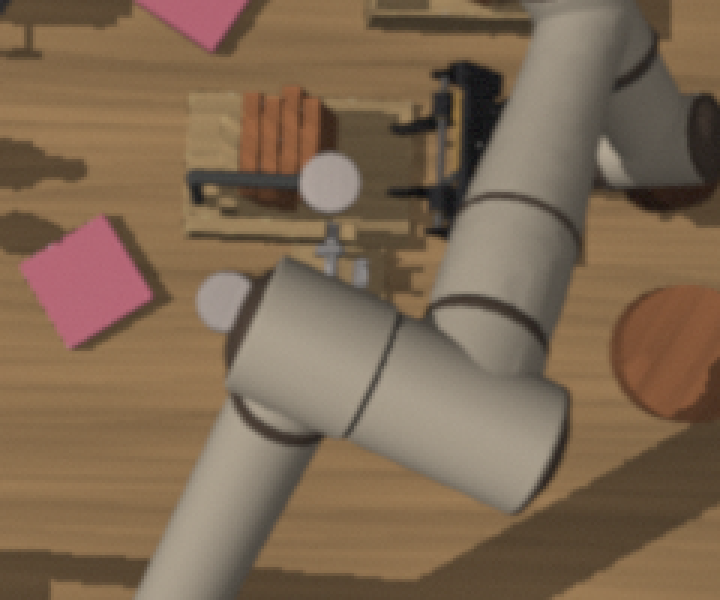

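>>> play_rows([
  [[0,0.4,-0.4,-10,0,42,0.7],[0,0,0,-7,0,7,0.7],[0,0,0,-4,0,4,0.7],[0,0,0,-3,0,3,0.7],[0,0,0,-3,0,3,0.7]],
])

```text
clock: 3.82
position: [0.6223, -0.1135, 0.0391]
eef_rot: [-1.724, 1.787, 0.704]
wrist_force: [-1.0, 0.2, -0.1]
gripper_width: 0.701
grip_force: 0.0
```

```bash
python3 go.py
```

```text
t 3.83 rack [-19.4 -22.5  39.1] J [-0.33  0.75  0.2  -0.76 -1.36  0.59] F rack [ 0.2  1.  -0.1] w 0.7
```

>>> play_rows([
  [[0,0,0,10,0,7,0.7],[0,0,0,-2,0,2,0.7],[0,0,0,-2,0,2,0.7],[0,0,0,-2,0,2,0.7],[0,0,0,-2,0,2,0.7]],
])

```text
clock: 4.45
position: [0.6223, -0.1058, 0.0256]
eef_rot: [-1.726, 1.789, 0.702]
wrist_force: [-0.7, -5.2, -3.1]
gripper_width: 0.698
grip_force: 2.4
```

>>> play_rows([
  [[0,0,0,-2,0,2,0.7],[0,0,0,-2,0,2,0.7],[0,0,0,-2,0,2,0.7]],
])

```text
clock: 4.82
position: [0.6228, -0.0974, 0.0256]
eef_rot: [-1.726, 1.789, 0.701]
wrist_force: [-0.8, -5.4, -3.4]
gripper_width: 0.699
grip_force: 2.5
```

```bash
python3 go.py
```

```text
t 4.83 rack [ -3.2 -22.5  25.6] J [-0.3   0.76  0.17 -0.78 -1.32  0.6 ] F rack [-5.5  0.6 -3.4] w 0.7
```

>>> play_rows([
  [[0,0,0,-1.5,0,1.5,0.7],[0,0,0,-1.5,0,1.5,0.7]],
])

```text
clock: 5.08
position: [0.623, -0.0931, 0.0254]
eef_rot: [-1.726, 1.79, 0.702]
wrist_force: [-0.8, -4.5, -4.3]
gripper_width: 0.701
grip_force: 2.5
```

>>> play_rows([
  [[0,0,0,-1,0,1,0.7],[0,0,0,-1,0,1,0.7]],
])

```text
clock: 5.32
position: [0.623, -0.0902, 0.0253]
eef_rot: [-1.726, 1.79, 0.702]
wrist_force: [-0.2, -5.1, -4.3]
gripper_width: 0.704
grip_force: 2.6
```

>>> play_rows([
  [[0,0,0,-1,0,1,0.7],[0,0,0,-0.7,0,0.7,0.7]],
])

```text
clock: 5.58
position: [0.6231, -0.0879, 0.0253]
eef_rot: [-1.726, 1.79, 0.702]
wrist_force: [-0.6, -6.2, -4.0]
gripper_width: 0.7
grip_force: 2.6
```

>>> play_rows([
  [[0,0,0,-1,0,1,0.7],[0,0,0,-1,0,1,0.7]],
])

```text
clock: 5.82
position: [0.6232, -0.0864, 0.0254]
eef_rot: [-1.728, 1.79, 0.7]
wrist_force: [-1.6, -10.1, 0.2]
gripper_width: 0.702
grip_force: 2.7
```

>>> play_rows([
  [[0,0,0,-0.7,0,0.7,0.7],[0,0,0,-0.7,0,0.7,0.7]],
])

```text
clock: 6.08
position: [0.6233, -0.0858, 0.0257]
eef_rot: [-1.73, 1.79, 0.698]
wrist_force: [-0.2, -13.6, -0.4]
gripper_width: 0.698
grip_force: 3.1
```

>>> play_rows([
  [[0,0,0,-0.7,0,0.7,0.7],[0,0,0,-0.7,0,0.7,0.7]],
])

```text
clock: 6.32
position: [0.6235, -0.0855, 0.0257]
eef_rot: [-1.732, 1.791, 0.695]
wrist_force: [-0.6, -17.6, -0.3]
gripper_width: 0.698
grip_force: 3.6
```

Contact is firm: 18 N with the position no longer advancing, so the stack is upright and tight with the backstop near x 95. I'll back off and swing round to the far ends.

>>> play_rows([
  [[0,0,0,5,0,-5,0.7],[0,0,0,5,0,-25,0.7],[0,0,0,0,0,-60,0],[0,0,0,0,0,-60,0],[0,0,0,0,0,-60,0],[0,0,0,0,0,-60,0]],
])

```text
clock: 7.08
position: [0.6147, -0.2768, 0.2126]
eef_rot: [-1.724, 1.785, 0.707]
wrist_force: [1.3, 0.0, -0.9]
gripper_width: 0.331
grip_force: 0.0
```

```bash
python3 go.py -30 -150 270 B30;python3 go.py -170 -150 270 A45
```

```text
t 7.08 rack [-182.8  -20.9  212.6] J [-0.53  0.71  0.57 -0.7  -1.8   0.46] F rack [ 0.1 -1.2 -0.9] w 0.33
turn [12.1 58.3 94.7] rows 11.0
turn [-55.1  11.4 -71.5] rows 9.0
shift now-axes [-148.3 -129.3   67.8] after turn [  83.1 -152.8 -114.2]
t 7.08 rack [-182.8  -20.9  212.6] J [-0.53  0.71  0.57 -0.7  -1.8   0.46] F rack [ 0.1 -1.2 -0.9] w 0.33
turn [-0.3 -0.1  0.2] rows 1.0
turn [ 1.000e-01 -4.000e-01 -1.798e+02] rows 18.0
shift now-axes [ -49.1 -129.4  -31. ] after turn [ -49.6 -129.1  -31.5]
```

>>> play_rows([
  [[0,0,0,-24,-55,-15,0],[0,0,0,-24,-55,-15,0],[-6.1,1.3,-7.9,0,0,0,0],[-6.1,1.3,-7.9,0,0,0,0],[-6.1,1.3,-7.9,0,0,0,0],[-6.1,1.3,-7.9,0,0,0,0],[-6.1,1.3,-7.9,0,0,0,0],[-6.1,1.3,-7.9,0,0,0,0]],
])

```text
clock: 8.07
position: [0.7127, -0.2612, 0.2606]
eef_rot: [-2.715, 0.759, 0.816]
wrist_force: [-0.5, 1.1, -0.1]
gripper_width: -0.002
grip_force: 0.0
```

>>> play_rows([
  [[-6.1,1.3,-7.9,0,0,0,0],[-6.1,1.3,-7.9,0,0,0,0],[-6.1,1.3,-7.9,0,0,0,0]],
])

```text
clock: 8.45
position: [0.7133, -0.2607, 0.2595]
eef_rot: [-3.032, 0.062, 0.803]
wrist_force: [0.6, 0.1, -0.2]
gripper_width: 0.007
grip_force: 0.0
```

```bash
python3 go.py 75 -145 200 B30
python3 - <<'E'
from bench import *
import cv2
cv2.imwrite("pics/top2.png",camera("top")["color"][180:330,260:460].repeat(3,0).repeat(3,1))
E
```

```text
t 8.45 rack [-163.2 -118.9  259.5] J [-0.12  0.99  1.1   0.06 -2.2   1.67] F rack [ 0.1 -0.6 -0.2] w 0.01
turn [ -0.6  -0.3 179.7] rows 18.0
turn [ 0.2 -0.4 -0.3] rows 1.0
shift now-axes [  50.9 -238.6   37.9] after turn [  52.4 -238.2   38.5]
```

View pics/top2.png

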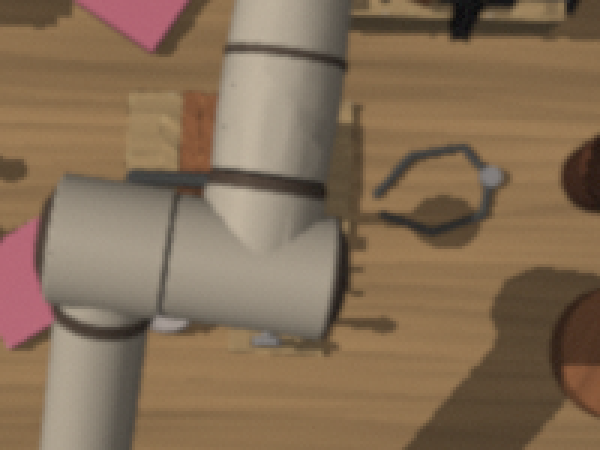

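The view shows only blank1's end at (198, 115); the forearm passes high above the lamp. I'll continue to the far ends.

>>> play_rows([
  [[0,0,0,13,-59.5,9,0],[0,0,0,13,-59.5,9,0],[0,0,0,13,-59.5,9,0],[0,0,0,13,-59.5,9,0]],
])

```text
clock: 9.0
position: [0.7513, -0.0234, 0.2027]
eef_rot: [-3.029, 0.077, 0.8]
wrist_force: [1.9, 0.6, 0.2]
gripper_width: 0.005
grip_force: 0.0
```

```bash
python3 go.py 75 -125 46 B30; python3 go.py 75 -105 46 B30
```

```text
t 9.0 rack [  75.4 -148.2  202.7] J [ 0.14  0.97  0.99 -0.11 -2.09  1.35] F rack [ 0.7 -1.9  0.2] w 0.01
turn [ -0.7   0.2 179.2] rows 18.0
turn [-0.1 -0.4 -0.8] rows 1.0
shift now-axes [ 5.720e+01 -1.000e-01  1.478e+02] after turn [ 58.3   0.4 147.3]
t 9.0 rack [  75.4 -148.2  202.7] J [ 0.14  0.97  0.99 -0.11 -2.09  1.35] F rack [ 0.7 -1.9  0.2] w 0.01
turn [ -0.7   0.2 179.2] rows 18.0
turn [-0.1 -0.4 -0.8] rows 1.0
shift now-axes [ 39.8   0.2 157.6] after turn [ 41.    0.4 157.3]
```

>>> play_rows([
  [[0,0,-0.8,19,0,49,0],[0,0,0,19,0,49,0],[0,0,0,19,0,49,0],[0,0,0,-13,0,7.5,0],[0,0,0,-13,0,7.5,0],[0,0,0,-6,0,3.5,0],[0,0,0,-4,0,2.3,0]],
])

```text
clock: 9.88
position: [0.687, -0.0234, 0.0467]
eef_rot: [-3.028, 0.054, 0.797]
wrist_force: [0.8, -0.7, 0.3]
gripper_width: 0.006
grip_force: 0.8
```

```bash
python3 go.py 75 -63 46 B30
```

```text
t 9.88 rack [ 73.1 -83.9  46.7] J [ 0.16  0.91  0.48 -0.1  -1.64  1.4 ] F rack [-0.6 -0.8  0.3] w 0.01
turn [ 8.000e-01 -1.000e-01 -1.799e+02] rows 18.0
turn [-0.  -0.5  0.1] rows 1.0
shift now-axes [-17.9  -1.9  10.9] after turn [-17.8  -1.9  11.1]
```

>>> play_rows([
  [[0,0,0,-2.6,-2,1.5,0],[0,0,0,-2.6,0,1.5,0],[0,0,0,-2.6,0,1.5,0]],
])

```text
clock: 10.25
position: [0.6801, -0.022, 0.0467]
eef_rot: [-3.032, 0.053, 0.79]
wrist_force: [4.2, -2.1, -0.0]
gripper_width: 0.005
grip_force: 2.4
```

>>> play_rows([
  [[0,0,0,-2.6,0,1.5,0],[0,0,0,-2.6,0,1.5,0]],
])

```text
clock: 10.5
position: [0.6741, -0.0219, 0.0467]
eef_rot: [-3.032, 0.053, 0.79]
wrist_force: [4.7, -3.2, 0.6]
gripper_width: 0.003
grip_force: 2.4
```

>>> play_rows([
  [[0,0,0,-1.3,0,0.8,0],[0,0,0,-1.3,0,0.8,0]],
])

```text
clock: 10.75
position: [0.6708, -0.0214, 0.0467]
eef_rot: [-3.031, 0.053, 0.791]
wrist_force: [5.5, -2.5, 1.8]
gripper_width: 0.005
grip_force: 2.9
```

```bash
python3 go.py
```

```text
t 10.75 rack [ 74.5 -67.6  46.7] J [ 0.16  0.88  0.41 -0.1  -1.6   1.4 ] F rack [-2.3 -5.6  1.8] w 0.0
```

>>> play_rows([
  [[0,0,0,-1.3,0,0.8,0],[0,0,0,-1.3,0,0.8,0]],
])

```text
clock: 11.0
position: [0.6679, -0.0213, 0.0467]
eef_rot: [-3.031, 0.052, 0.791]
wrist_force: [6.0, -2.5, 1.1]
gripper_width: 0.001
grip_force: 3.0
```

>>> play_rows([
  [[0,0,0,-1.3,0,0.8,0],[0,0,0,-0.9,0,0.5,0]],
])

```text
clock: 11.25
position: [0.6669, -0.0213, 0.0468]
eef_rot: [-3.033, 0.052, 0.784]
wrist_force: [10.1, -2.6, 0.9]
gripper_width: 0.007
grip_force: 4.9
```

>>> play_rows([
  [[0,0,0,-0.9,0,0.5,0],[0,0,0,-0.9,0,0.5,0]],
])

```text
clock: 11.5
position: [0.6668, -0.0213, 0.0469]
eef_rot: [-3.035, 0.052, 0.776]
wrist_force: [13.0, -3.0, 0.0]
gripper_width: 0.006
grip_force: 6.6
```

```bash
python3 go.py
```

```text
t 11.5 rack [ 74.4 -63.6  46.9] J [ 0.16  0.87  0.39 -0.09 -1.58  1.4 ] F rack [ -2.5 -13.1   0. ] w 0.01
```

>>> play_rows([
  [[0,0,0,5,0,-3,0],[0,0,0,30,0,-17,0],[0,0,0,0,39.5,0,0],[0,0,0,-10,0,6,0],[0,0,0,-4,0,2.3,0],[0,0,0,-2.6,0,1.5,0],[0,0,0,-2.6,0,1.5,0]],
])

```text
clock: 12.38
position: [0.678, -0.0604, 0.0457]
eef_rot: [-3.029, 0.051, 0.798]
wrist_force: [2.3, -1.4, -0.5]
gripper_width: 0.003
grip_force: 1.1
```

```bash
python3 go.py 35 -63.6 46 B30
```

```text
t 12.38 rack [ 35.8 -76.3  45.7] J [ 0.11  0.9   0.44 -0.07 -1.62  1.44] F rack [-1.3 -2.3 -0.5] w 0.0
turn [ 8.000e-01  1.000e-01 -1.798e+02] rows 18.0
turn [ 0.1 -0.5  0.1] rows 1.0
shift now-axes [-11.1   0.7   6. ] after turn [-11.1   0.8   6.1]
```

>>> play_rows([
  [[0,0,0,-2.6,0,1.5,0],[0,0,0,-2.6,0,1.5,0]],
])

```text
clock: 12.62
position: [0.6716, -0.0604, 0.0457]
eef_rot: [-3.028, 0.052, 0.799]
wrist_force: [2.6, -1.8, 0.1]
gripper_width: 0.006
grip_force: 1.0
```

>>> play_rows([
  [[0,0,0,-2,0,1.1,0],[0,0,0,-1.7,0,1,0],[0,0,0,-1,0,0.6,0]],
])

```text
clock: 13.0
position: [0.6665, -0.0603, 0.0456]
eef_rot: [-3.029, 0.052, 0.798]
wrist_force: [4.2, -1.6, -1.0]
gripper_width: 0.007
grip_force: 1.6
```

>>> play_rows([
  [[0,0,0,-1.3,0,0.8,0],[0,0,0,-0.9,0,0.5,0]],
])

```text
clock: 13.25
position: [0.6661, -0.0603, 0.0456]
eef_rot: [-3.031, 0.052, 0.789]
wrist_force: [7.2, -1.9, -2.4]
gripper_width: 0.006
grip_force: 3.8
```

>>> play_rows([
  [[0,0,0,-0.9,0,0.5,0],[0,0,0,-0.9,0,0.5,0]],
])

```text
clock: 13.5
position: [0.6659, -0.0603, 0.0457]
eef_rot: [-3.033, 0.052, 0.781]
wrist_force: [11.6, -2.0, -2.0]
gripper_width: 0.009
grip_force: 5.6
```

```bash
python3 go.py
```

```text
t 13.5 rack [ 35.4 -64.2  45.7] J [ 0.12  0.88  0.39 -0.07 -1.58  1.44] F rack [ -1.5 -11.7  -2. ] w 0.01
```

>>> play_rows([
  [[0,0,0,5,0,-3,0],[0,0,0,40,0,-25,0],[0,0,0,10,0,-60,0],[0,0,0,0,0,-60,0],[0,0,0,0,0,-60,0],[0,0,0,0,55,-28,0],[0,0,0,0,62,0,0],[0,0,0,0,62,0,0]],
])

```text
clock: 14.5
position: [0.7705, -0.2391, 0.2018]
eef_rot: [-3.043, 0.048, 0.766]
wrist_force: [0.3, -0.1, 0.6]
gripper_width: 0.006
grip_force: 0.0
```

```bash
python3 go.py -185 -20 250 A45
python3 - <<'E'
from bench import *
import cv2,numpy as np
s=cv2.resize(camera("side")["color"][210:330,260:400],None,fx=4,fy=4,interpolation=cv2.INTER_CUBIC)
t=cv2.resize(camera("top")["color"][200:300,285:385],None,fx=4,fy=4,interpolation=cv2.INTER_CUBIC)
o=np.zeros((480,790,3),np.uint8);o[:480,:560]=s;o[:400,560:]=t[:,:230]
cv2.imwrite("pics/chk.png",o)
E
```

```text
t 14.5 rack [-139.4 -175.3  201.8] J [-0.09  1.19  1.41  0.04 -2.28  1.65] F rack [-0.1 -0.3  0.6] w 0.01
turn [ 54.2 -13.3  72.6] rows 9.0
turn [ 14.   57.1 -93.8] rows 11.0
shift now-axes [-159.8   44.8   31.3] after turn [ -1.9 155.3 -66.3]
```

View pics/chk.png

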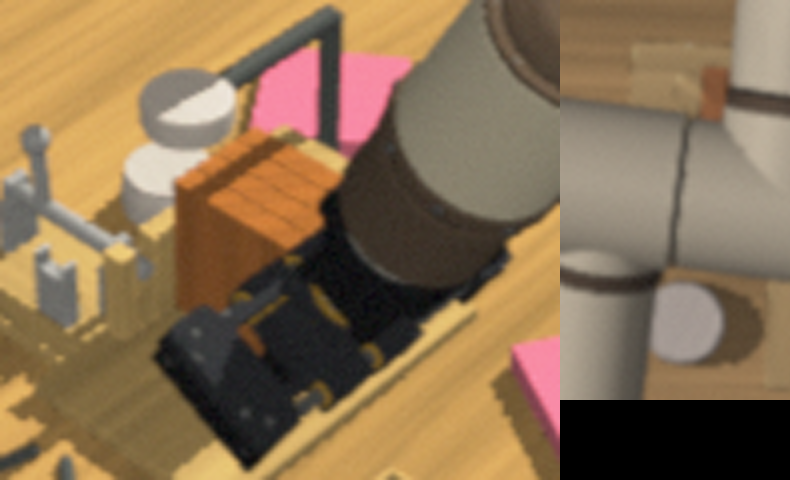

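The side view shows the four blanks upright, tight and aligned at (180–340, 130–250), with the +y ends flush. I'll do one more gentle squeeze toward the backstop.

>>> play_rows([
  [[0,0,0,-53,15,10,0.3],[0,0,0,-53,15,10,0.7],[0,0,0,-53,15,10,0.7],[6,-1.5,8.1,0,0,0,0.7],[6,-1.5,8.1,0,0,0,0.7],[6,-1.5,8.1,0,0,0,0.7],[6,-1.5,8.1,0,0,0,0.7],[6,-1.5,8.1,0,0,0,0.7]],
])

```text
clock: 15.6
position: [0.6427, -0.2727, 0.2453]
eef_rot: [-2.428, 1.165, 0.794]
wrist_force: [0.3, -0.6, -0.8]
gripper_width: 0.693
grip_force: 0.0
```

>>> play_rows([
  [[6,-1.5,8.1,0,0,0,0.7],[6,-1.5,8.1,0,0,0,0.7],[6,-1.5,8.1,0,0,0,0.7],[6,-1.5,8.1,0,0,0,0.7]],
])

```text
clock: 16.1
position: [0.6424, -0.2729, 0.2454]
eef_rot: [-1.715, 1.796, 0.717]
wrist_force: [-0.3, -1.0, -0.2]
gripper_width: 0.7
grip_force: 0.0
```

```bash
python3 go.py -25 -15 40 A45
```

```text
t 16.1 rack [-177.9  -48.5  245.4] J [-0.51  0.73  0.69 -0.72 -1.87  0.36] F rack [-1.   0.3 -0.2] w 0.7
turn [-0.   0.1 -0.5] rows 1.0
turn [1.000e-01 1.000e-01 1.795e+02] rows 18.0
shift now-axes [ 37.7  33.3 253.3] after turn [ 37.1  33.5 253.4]
```

>>> play_rows([
  [[0,0,-0.5,9,28,50,0.7],[0,0,0,7,0,58,0.7],[0,0,0,7,0,58,0.7],[0,0,0,7,0,50,0.7],[0,0,0,7,0,37,0.7]],
])

```text
clock: 16.73
position: [0.6195, -0.1174, 0.039]
eef_rot: [-1.728, 1.783, 0.717]
wrist_force: [0.5, 0.3, 0.1]
gripper_width: 0.702
grip_force: 0.0
```

```bash
python3 go.py 8.5 -20 28 A45
```

```text
t 16.73 rack [-23.4 -19.9  39. ] J [-0.33  0.76  0.2  -0.76 -1.38  0.6 ] F rack [ 0.3 -0.5  0.1] w 0.7
turn [0.2 0.  0.2] rows 1.0
turn [-1.000e-01  4.000e-01 -1.798e+02] rows 18.0
shift now-axes [-14.7  -0.3  30.3] after turn [-14.8  -0.1  30.3]
```

>>> play_rows([
  [[0,0,0,-6,0,8,0.7],[0,0,0,-6,0,8,0.7],[0,0,0,-4,0,5,0.7],[0,0,0,-2,0,2,0.7],[0,0,0,-2,0,2,0.7],[0,0,0,-1,0,1,0.7]],
])

```text
clock: 17.48
position: [0.6223, -0.0872, 0.0371]
eef_rot: [-1.728, 1.784, 0.708]
wrist_force: [-0.0, 0.2, -0.2]
gripper_width: 0.702
grip_force: 0.0
```

>>> play_rows([
  [[0,0,0,-1,0,1,0.7],[0,0,0,-1,0,1,0.7]],
])

```text
clock: 17.73
position: [0.6224, -0.0854, 0.0368]
eef_rot: [-1.73, 1.785, 0.707]
wrist_force: [-0.9, -6.5, 1.9]
gripper_width: 0.696
grip_force: 2.6
```

```bash
python3 go.py
```

```text
t 17.73 rack [  8.7 -21.6  36.8] J [-0.29  0.74  0.17 -0.78 -1.33  0.58] F rack [-6.6  0.7  1.9] w 0.7
```

>>> play_rows([
  [[0,0,0,5,0,-5,0.7],[0,0,0,5,0,-25,0.7],[0,0,0,0,0,-60,0],[0,0,0,0,0,-60,0],[0,0,0,0,0,-60,0],[0,0,0,0,0,-60,0],[0,0,0,0,0,-60,0]],
])

```text
clock: 18.6
position: [0.613, -0.3249, 0.265]
eef_rot: [-1.728, 1.784, 0.71]
wrist_force: [1.2, -0.3, -0.7]
gripper_width: 0.215
grip_force: 0.0
```

```bash
python3 go.py -12 182 220 B0
```

```text
t 18.6 rack [-231.  -21.  265.] J [-0.58  0.74  0.75 -0.71 -1.96  0.4 ] F rack [-0.2 -1.2 -0.7] w 0.22
turn [35.  35.2 85.2] rows 10.0
turn [-35.2  35.  -84.7] rows 10.0
shift now-axes [-124.4  202.5  186.4] after turn [-203. -219.   45.]
```

>>> play_rows([
  [[-3.5,3.5,-8.5,0,0,0,0],[-3.5,3.5,-8.5,0,0,0,0],[-3.5,3.5,-8.5,0,0,0,0],[-3.5,3.5,-8.5,0,0,0,0],[-3.5,3.5,-8.5,0,0,0,0],[-3.5,3.5,-8.5,0,0,0,0],[-3.5,3.5,-8.5,0,0,0,0],[-3.5,3.5,-8.5,0,0,0,0]],
])

```text
clock: 19.6
position: [0.6136, -0.3235, 0.263]
eef_rot: [-2.972, 0.487, 0.174]
wrist_force: [-0.3, 0.3, 0.5]
gripper_width: 0.008
grip_force: 0.0
```

>>> play_rows([
  [[-3.5,3.5,-8.5,0,0,0,0],[-3.5,3.5,-8.5,0,0,0,0]],
])

```text
clock: 19.85
position: [0.6135, -0.3234, 0.2632]
eef_rot: [-3.141, 0.044, -0.009]
wrist_force: [0.2, 0.4, 0.3]
gripper_width: 0.0
grip_force: 0.0
```

```bash
python3 go.py -12 184 210 B0
python3 - <<'E'
from bench import *
import pickle
for n in("top","side"): pickle.dump(camera(n),open(n+"1.pkl","wb"))
from h import *
t=pickle.load(open("top1.pkl","rb"));s=pickle.load(open("side1.pkl","rb"))
a=cv2.resize(s["color"][215:305,255:375],None,fx=4.5,fy=4.5,interpolation=cv2.INTER_CUBIC)
cv2.imwrite("pics/chk2.png",a)
E
```

```text
t 19.85 rack [-229.4  -21.5  263.2] J [-0.25  0.48  0.26 -0.   -1.35  1.8 ] F rack [ 0.4 -0.2  0.3] w 0.0
turn [   0.5   -0.  -179.5] rows 18.0
turn [-0.  -0.3  0.5] rows 1.0
shift now-axes [-203.8 -219.2   52.2] after turn [-205.5 -217.4   53.2]
```

View pics/chk2.png

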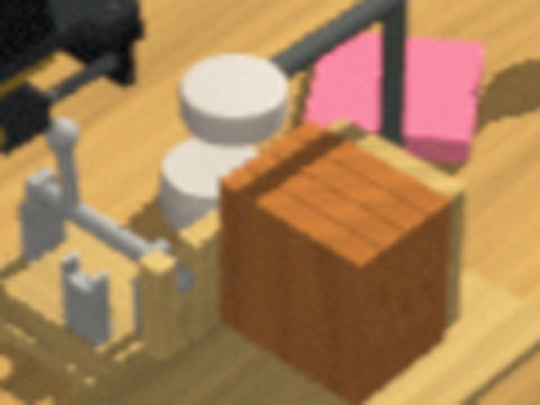

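The stack is upright, flush and tight at (220–460, 130–400), and the handle ball is at (62, 133). Next, the bolt.

>>> play_rows([
  [[0,0,0.5,-60,0,0,0],[0,0,0,-60,0,0,0],[0,0,0,-60,0,0,0],[0,0,0,-25,-55,0,0],[0,0,0,0,-60,0,0],[0,0,0,0,-60,0,0],[0,0,0,0,-43,30,0]],
])

```text
clock: 20.82
position: [0.4197, -0.096, 0.2352]
eef_rot: [-3.138, 0.07, -0.016]
wrist_force: [0.5, 1.9, -0.9]
gripper_width: 0.006
grip_force: 0.0
```

```bash
python3 go.py -13 184 90 B0
```

```text
t 20.82 rack [ -9.3 180.6 235.2] J [ 0.15  0.03 -0.42 -0.   -1.11  1.37] F rack [ 1.9 -0.5 -0.9] w 0.01
turn [ -0.9   0.3 179.6] rows 18.0
turn [-0.2 -0.6 -0.4] rows 1.0
shift now-axes [ -4.8   4.2 145.2] after turn [ -3.4   3.7 145.2]
```

>>> play_rows([
  [[0,-0.6,-0.4,-5,4,50,0],[0,0,0,0,0,50,0],[0,0,0,0,0,45,0],[0,0,0,5,0,0,0]],
])

```text
clock: 21.32
position: [0.4151, -0.102, 0.0857]
eef_rot: [-3.14, 0.06, 0.024]
wrist_force: [0.5, 1.0, 0.3]
gripper_width: 0.006
grip_force: 0.0
```

```bash
python3 go.py -13 126.5 90 B0
```

```text
t 21.32 rack [-15.5 185.   85.7] J [ 0.14  0.22 -0.63 -0.01 -0.73  1.4 ] F rack [ 1.  -0.5  0.3] w 0.01
turn [1.400e+00 1.000e-01 1.799e+02] rows 18.0
turn [-0.   0.9 -0.1] rows 1.0
shift now-axes [58.4 -2.6 -5.2] after turn [58.5 -2.5 -4.3]
```

>>> play_rows([
  [[0,0.9,0,3,-2,-4,0],[0,0,0,4,0,0,0],[0,0,0,5,0,0,0],[0,0,0,5,0,0,0],[0,0,0,5,0,0,0],[0,0,0,5,0,0,0],[0,0,0,5,0,0,0]],
])

```text
clock: 22.2
position: [0.4495, -0.1009, 0.0922]
eef_rot: [-3.14, 0.055, -0.014]
wrist_force: [-3.7, -1.0, 2.2]
gripper_width: 0.008
grip_force: 1.6
```

>>> play_rows([
  [[0,0,0,5,0,0,0],[0,0,0,5,0,0,0],[0,0,0,4,0,0,0],[0,0,0,4,0,0,0]],
])

```text
clock: 22.7
position: [0.4675, -0.1014, 0.0924]
eef_rot: [-3.14, 0.055, -0.015]
wrist_force: [-2.7, -1.1, 2.0]
gripper_width: 0.006
grip_force: 1.5
```

```bash
python3 go.py -13 126.5 90 B0
```

```text
t 22.7 rack [-12.9 132.6  92.4] J [ 0.13  0.28 -0.53  0.   -0.75  1.41] F rack [-1.2  2.6  2. ] w 0.01
turn [ 8.000e-01 -1.000e-01 -1.799e+02] rows 18.0
turn [-0.1 -0.5  0.1] rows 1.0
shift now-axes [6.1 0.1 2.4] after turn [6.1 0.1 2.4]
```

>>> play_rows([
  [[0,0,0,3,0,0,0],[0,0,0,2,0,0,0]],
])

```text
clock: 22.95
position: [0.4724, -0.1015, 0.0924]
eef_rot: [-3.14, 0.055, -0.015]
wrist_force: [-3.4, 0.4, 1.4]
gripper_width: 0.006
grip_force: 1.4
```

>>> play_rows([
  [[0,0,0,1.5,0,0,0],[0,0,0,1.5,0,0,0]],
])

```text
clock: 23.2
position: [0.4751, -0.1017, 0.0924]
eef_rot: [-3.14, 0.055, -0.014]
wrist_force: [-4.1, -0.0, 0.9]
gripper_width: 0.005
grip_force: 2.1
```

>>> play_rows([
  [[0,0,0,1.5,0,0,0],[0,0,0,1,0,0,0]],
])

```text
clock: 23.45
position: [0.4754, -0.102, 0.0922]
eef_rot: [-3.14, 0.056, -0.006]
wrist_force: [-8.1, 1.0, 5.2]
gripper_width: 0.003
grip_force: 3.9
```

```bash
python3 go.py -13 126.5 90 B0
```

```text
t 23.45 rack [-13.2 124.6  92.2] J [ 0.12  0.29 -0.5  -0.   -0.77  1.41] F rack [0.7 8.1 5.2] w 0.0
turn [ 4.000e-01 -1.000e-01 -1.799e+02] rows 18.0
turn [-0.1 -0.2  0.1] rows 1.0
shift now-axes [-1.9 -0.2  2.2] after turn [-1.9 -0.2  2.2]
```

The bolt hit its stop: the force rose to 8 N with the tip at y 124.6. I'll go round to the handle's +x side, leaning the body away from the lamp.

>>> play_rows([
  [[0,0,0,-5,0,0,0],[0,0,0,-30,0,-20,0],[0,0,0,0,0,-45,0],[0,5,0,0,-20,0,0],[0,5,0,0,-25,0,0]],
])

```text
clock: 24.08
position: [0.4465, -0.0546, 0.1592]
eef_rot: [-3.126, 0.056, -0.304]
wrist_force: [0.7, 0.5, 0.2]
gripper_width: 0.007
grip_force: 0.0
```

```bash
python3 go.py 32 111 96 B-10
```

```text
t 24.07 rack [ 33.1 155.3 159.2] J [ 0.28  0.05 -0.66  0.09 -0.67  1.19] F rack [ 0.5 -0.7  0.2] w 0.01
turn [   1.7   -0.4 -180. ] rows 18.0
turn [-0.2 -1.1  0. ] rows 1.0
shift now-axes [31.3  1.4 70.5] after turn [32.6  1.1 69.9]
```

>>> play_rows([
  [[0,-1,0,16,1,35,0],[0,0,0,16,0,35,0],[0,0,0,0,15,0,0],[0,0,0,0,6,0,0],[0,0,0,0,6,0,0],[0,0,0,0,6,0,0],[0,0,0,0,6,0,0]],
])

```text
clock: 24.95
position: [0.4867, -0.0972, 0.0945]
eef_rot: [3.129, -0.054, 0.265]
wrist_force: [1.7, 1.5, -0.1]
gripper_width: 0.005
grip_force: 0.6
```

```bash
python3 go.py -30 111 96 B-10
```

```text
t 24.95 rack [ -8.  113.5  94.5] J [ 0.15  0.24 -0.62  0.06 -0.55  1.34] F rack [ 1.6 -1.7 -0.1] w 0.01
turn [  -0.5   -0.2 -179.9] rows 18.0
turn [-0.1  0.3  0.1] rows 1.0
shift now-axes [ 2.7 22.  -1.1] after turn [ 2.8 22.  -1. ]
```

>>> play_rows([
  [[0,0,0,2,5,0,0],[0,0,0,1,6,0,0],[0,0,0,0,6,0,0],[0,0,0,0,5,1,0]],
])

```text
clock: 25.45
position: [0.4886, -0.1196, 0.0934]
eef_rot: [3.129, -0.055, 0.262]
wrist_force: [-0.1, 1.7, 0.2]
gripper_width: 0.002
grip_force: 0.4
```

>>> play_rows([
  [[0,0,0,0,6,3,0],[0,0,0,0,6,3,0],[0,0,0,0,6,4,0],[0,0,0,0,6,4,0]],
])

```text
clock: 25.95
position: [0.4898, -0.1435, 0.079]
eef_rot: [3.129, -0.055, 0.26]
wrist_force: [-1.1, 1.5, -0.9]
gripper_width: 0.006
grip_force: 0.6
```

```bash
python3 go.py -70 109 72 B-10
```

```text
t 25.95 rack [-54.2 108.8  79. ] J [ 0.04  0.29 -0.59  0.02 -0.53  1.48] F rack [ 1.4  1.2 -0.9] w 0.01
turn [  -0.8   -0.2 -179.9] rows 18.0
turn [-0.1  0.5  0.1] rows 1.0
shift now-axes [-1.4 15.8  6.9] after turn [-1.4 15.8  6.9]
```

>>> play_rows([
  [[0,0,0,0,8,1,0],[0,0,0,0,8,2,0],[0,0,0,0,0,3,0]],
])

```text
clock: 26.32
position: [0.4905, -0.1601, 0.0737]
eef_rot: [3.128, -0.056, 0.262]
wrist_force: [0.4, -0.7, 1.0]
gripper_width: 0.004
grip_force: 0.3
```

>>> play_rows([
  [[0,0,0,0,0,2,0],[0,0,0,0,0,1.5,0]],
])

```text
clock: 26.58
position: [0.4909, -0.1592, 0.07]
eef_rot: [3.129, -0.054, 0.261]
wrist_force: [-0.8, -0.8, 1.3]
gripper_width: 0.009
grip_force: 0.7
```

```bash
python3 go.py -70 109 70 B-10
```

```text
t 26.57 rack [-69.9 107.1  70. ] J [ 0.    0.31 -0.58  0.01 -0.52  1.52] F rack [-0.8  0.8  1.3] w 0.01
turn [-7.000e-01 -1.000e-01 -1.799e+02] rows 18.0
turn [-0.1  0.5  0.1] rows 1.0
shift now-axes [-1.9  0.1 -0.3] after turn [-1.9  0.1 -0.3]
```

>>> play_rows([
  [[0,0,0,0,0,1.5,0],[0,0,0,0,0,1,0]],
])

```text
clock: 26.82
position: [0.4913, -0.1594, 0.069]
eef_rot: [3.128, -0.053, 0.261]
wrist_force: [-6.2, 0.9, 16.5]
gripper_width: 0.005
grip_force: 8.2
```

>>> play_rows([
  [[0,0,0,0,0,1.5,0],[0,0,0,0,0,1,0]],
])

```text
clock: 27.08
position: [0.4916, -0.1595, 0.0682]
eef_rot: [3.128, -0.052, 0.262]
wrist_force: [-12.0, 3.0, 29.6]
gripper_width: 0.005
grip_force: 15.3
```

```bash
python3 go.py
```

```text
t 27.07 rack [-70.1 106.4  68.2] J [ 0.    0.31 -0.58  0.01 -0.51  1.52] F rack [ 2.5 12.1 29.6] w 0.01
```

The press met firm resistance at z 69, which is the handle's stop. I'll lift clear and check.

>>> play_rows([
  [[0,0,0,0,0,-4,0],[0,0,0,0,0,-30,0],[0,0,0,0,0,-60,0],[0,0,0,-30,30,-40,0],[0,0,0,-10,60,0,0],[0,0,0,0,60,0,0],[0,0,0,0,60,0,0],[0,0,0,0,60,0,0]],
])

```text
clock: 28.08
position: [0.4207, -0.4289, 0.1903]
eef_rot: [3.129, -0.054, 0.262]
wrist_force: [0.3, 0.2, 0.6]
gripper_width: 0.003
grip_force: 0.0
```

```bash
python3 go.py
python3 - <<'E'
from bench import *
import cv2,numpy as np
s=cv2.resize(camera("side")["color"][220:310,245:355],None,fx=4,fy=4,interpolation=cv2.INTER_CUBIC)
t=cv2.resize(camera("top")["color"][205:305,300:385],None,fx=4,fy=4,interpolation=cv2.INTER_CUBIC)
o=np.zeros((400,780,3),np.uint8);o[:360,:440]=s;o[:,440:]=t
cv2.imwrite("pics/end.png",o)
E
```

```text
t 28.07 rack [-341.9  167.3  190.3] J [-0.57  0.31 -0.16 -0.11 -0.96  2.16] F rack [ 0.2 -0.3  0.6] w 0.0
```

View pics/end.png

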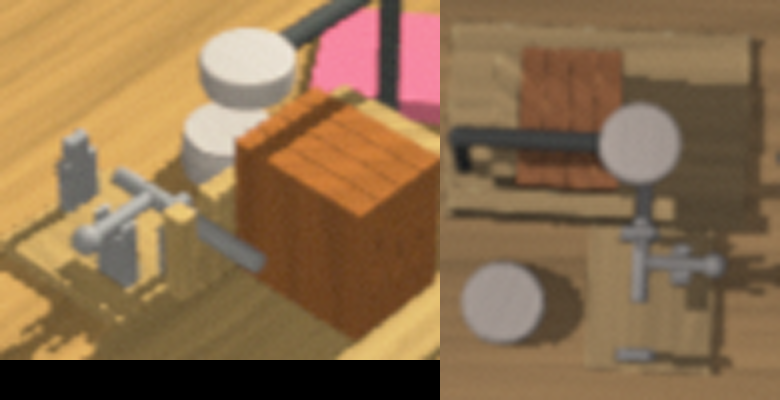

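The picture shows the rod across in front of the upright blanks, tip at (260, 265). The handle lies level in the keeper notch, ball at (85, 238) in the side view and (712, 265) in the top view. The blanks are flush and tight.

```bash
python3 -c "
from bench import *
print(finish_job())"
```

```text
the job is handed in; nothing more can be done
None
```

The job is handed in: the four blanks stand upright, tight against the backstop and flush with the fence, and the bolt is fully across with its handle down in the keeper notch, at about 28 s on the robot's clock.

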